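# Walk the V-block round and set it flush to the fence

## Task

By nudging it at its corners with the fingertips or the outside of the fingers, walk the heavy iron V-block round where it stands, clear of the fence, until the face with the V-notch looks squarely at the fence. Then push it straight forward until that face sits flush against the fence over its whole length, and leave it standing there. Do not lift or tip the block, do not let it meet the fence skewed, and leave the other things alone.

Things in the scene. Friction and masses are not known exactly. Their poses are not given: they have to be found in the camera images.
- v_block: Loose dark cast-iron block, 100 (x) x 120 (y) x 50 mm high, about 1 kg. Its +x face has an upright V-notch in its middle, 30 mm wide, 15 mm deep. Origin: centre of underside; z up. Slides under a level push of up to 9 N (twice that if also pressed down); pushed near a corner it turns about 0.1 rad per 10 mm. Starts turned 28 to 69 deg anticlockwise (from above) from facing the fence.
- fence: Fixed aluminium angle bolted to the table (this table top lies at z = 0.004): upright face 260 mm long (its y), 40 mm high, 8 mm thick, with a 50 mm deep foot behind it carrying gussets and bolts. Its working face is the plane x = 0 of its frame and looks along its -x, towards the block; origin at table height in the middle of that face. When the block is home its +x is along the fence's +x, and its origin at x = -50 mm in the fence's frame.
- fence_mid (a point): Middle of the fence's working face, 20 mm above the table.
- face_left (a point): Point on the block's notched face, 55 mm to its +y side of the notch's centre line, 20 mm up.
- face_right (a point): Point on the block's notched face, 55 mm to its -y side of the notch's centre line, 20 mm up.
- oilstone: Bystander: loose grey sharpening stone lying flat, 50 x 150 x 24 mm; origin at the centre of its underside.
- tape_roll: Bystander: loose roll of black tape lying flat, 61 mm across, 18 mm high; origin at the centre of its underside.
- chuck_key: Bystander: loose small chuck key, 40 x 75 x 18 mm; origin at the centre of its underside.

How it is judged (in metres and radians):
On the way:
1. the block's notched face looks squarely at the fence (within 10 degrees) while the block is still at least 8 mm clear of it (angle between the x axis of v_block and the x axis of fence, either way round below 0.175 rad and x of fence_mid in the frame of v_block above 0 m and x of each of face_left, face_right in the frame of fence below -0.008 m), for 0.2 s.
At the end, for the whole second after the job is handed in: The block stands flat and still on the table with its notched face against the fence: both ends of that face within 4 mm of the fence's face, and the block's centre within 80 mm of the fence's middle along the fence (x of face_left in the frame of fence between -0.004 and 0.004 m and x of face_right in the frame of fence between -0.004 and 0.004 m and y of v_block in the frame of fence between -0.08 and 0.08 m and x of fence_mid in the frame of v_block above 0 m and height (world z) of v_block below 0.008 m and angle between v_block's own z axis and vertical below 0.05 rad and linear speed of v_block below 0.01 m/s); the robot touches nothing.
It fails at once if the block was lifted (height (world z) of v_block above 0.014 m).
It fails at once if the block was tipped (angle between v_block's own z axis and vertical above 0.15 rad).
It fails at once if the block met the fence skewed (more than 15 degrees off square, or the wrong face to it) (contact force between v_block and fence above 0.5 N and (angle between the x axis of v_block and the x axis of fence, either way round above 0.262 rad or x of fence_mid in the frame of v_block below 0 m)).
It fails at once if a bystander (sharpening stone, tape roll or chuck key) was moved more than 20 mm (distance of any of oilstone, tape_roll, chuck_key from where it was at the start of the episode above 0.02 m).
It also fails if it takes over 67 s, if anything falls off the work surface, if the arm or the gripper's body presses on something with over 40 N, if the wrist force passes 120 N, or if a joint passes its speed limit or range.

## Robot

A 6-joint arm with a two-finger parallel gripper is mounted at the origin on a cart in front of the work surface, level with it; the furniture and walls round the work are solid. World frame = base frame: x ahead of the robot, y to its left, z up, the work surface at z = 0. Lengths are in m, angles in degrees, forces in N, time in s.
With the tool pointing down it reaches from about 0.35 to 0.975 m from the base axis. Payload 4.9 kg.
Tool frame: the origin (TCP) lies at the very end of the fingers, on their centre line; the grasp point (between the pads) lies 19 mm behind it (robot.grasp_offset is the distance from the TCP to the grasp point, in m); z points along the fingers, y is the line along which they close (so a half turn about z gives the same grasp; the last joint's range is limited). The gripper opens to 85 mm and grips with 20 to 120 N. Pads are 22 mm wide; open, the fingers measure 114 mm over their backs; the gripper's body (76 mm by 85 mm) begins 54 mm behind the grasp point. The pads swing forward as they close: fully open they stand 13 mm farther back than shut.
Start: joints at [-73.167, 3.019, 92.412, -0, 84.569, -6.818], TCP at [0.251, -0.572, 0.231] pointing down, gripper open.
Joint ranges: [-172.51, 172.51], [-57.92, 126.97], [3.15, 148.05], [-58.71, 238.71], [5.1, 150.11], [-179.66, 179.66]. Speed limits (degrees/s): [147.25, 147.25, 180, 180, 180, 180].

## Interface

Orientations are given as a 3x3 rotation matrix whose columns are the frame's x, y, z axes.
In Python, from bench import robot, camera, workorder gives the robot as it stands.
- The arm moves only by the shell command python3 -m inch 'ROWS' [OPENING] [FORCE]. ROWS is JSON, a list of rows, each an object of numbers: "dx", "dy", "dz": the shift along the tool's x, y, z in m; "rx", "ry", "rz": the turn, a rotation vector about the tool's x, y, z in rad. In form: [{"dx": .., "dy": .., "dz": .., "rx": .., "ry": .., "rz": ..}, ...]. A call has 1 to 12 rows; each row is the pose to reach, as a shift and turn from the pose commanded when the call began, along the tool's axes at that moment; what a row does not reach only later rows make up. A row lasts 1/10 s, in which the tool goes at most 50 mm and 8.59 degrees, less where a joint would pass 70% of its speed; a pose out of reach is approached as far as the arm can. A call with a gripper value outside its range is refused whole. OPENING is the gripper command: -1 is shut, 1 is fully open, values between are in proportion, set as the call begins (- or left out, the last holds). The fingers move at their own pace and stop on an object; FORCE is the grip in N (left out, the last holds). Time passes only in rows, so rows that repeat a pose let the fingers close. It gives the time, the measured TCP pose, the force, the opening and the grip force at its end, in the units of the state.
- robot.get_state(): the state, without advancing time (a new reading comes with each control period).
- camera(name): name is "scene" or "top" or "wrist"; returns a dict with "img" (384x512x3 uint8, blue, green, red), "z_map" (384x512 float32, m along the optical axis (not along the pixel's ray), 0 where there is no reading), "intrinsics" (3x3 intrinsics, pixels), "world_to_cam" (4x4, takes a point from world to camera coordinates); the wrist camera has in their place "mount" (4x4, takes a point from camera to tool coordinates, whose origin is the TCP and whose axes are the flange's). Camera axes: x right, y up, looking along -z (the intrinsics and any distortion apply to the point x, -y, -z); pixel columns grow to the right and rows downward; lengths in m; the calibration is good to about 2 mm. A picture is of the moment at which its call begins: read the wrist's pose just before it.
- workorder.close_job(): hands the job in; it is judged then, once.
The state is a dict: "clock": time; "joints": joint angles; "joint_vel": joint speeds; "joint_efforts": joint torques, N m; "position": TCP position; "eef_rot": TCP orientation; "contact_force": force on the tool from outside, world axes, zero at the start; "torque": the same for the moment, N m; "finger_gap": finger opening in m; "gripper_force": force on a finger pad.
Only numpy, scipy, OpenCV 4.12 (cv2) and the standard library are available. Lean on these libraries where they do the work, as an engineer would, in place of code of your own. Each camera call takes 0.05 s, during which the arm holds its last target. There are 200 camera calls.

## Working session

There is one attempt and no reset: what is moved stays moved. The work goes in short steps, Python scripts to look and compute and a shell command to move; the robot and the scene stay as the last step left them, time stands still between calls to the robot, and variables do not carry over. Pictures are saved under pics/ and viewed, at most 10 in all, crops included, and the job is handed in when it is done.

```bash
mkdir -p pics; cat > h.py <<'E'
import numpy as np,cv2
from bench import robot,camera,workorder
def world(c):
    K=c["intrinsics"];z=c["z_map"];h,w=z.shape
    u,v=np.meshgrid(np.arange(w),np.arange(h))
    x=(u-K[0,2])/K[0,0]*z;y=(v-K[1,2])/K[1,1]*z
    P=np.stack([x,-y,-z,np.ones_like(z)],-1)
    W=P@np.linalg.inv(c["world_to_cam"]).T
    W=W[...,:3];W[z==0]=np.nan
    return W
E
python3 - <<'E'
from h import *
s=robot.get_state();print(s["clock"],s["position"],s["eef_rot"])
for n in("top","scene"):
    c=camera(n);cv2.imwrite(f"pics/{n}0.png",c["img"]);np.save(n+"z.npy",c["z_map"])
    print(n,c.keys(),c["intrinsics"],c["world_to_cam"])
    for k in c:
        if k not in("img","z_map","intrinsics","world_to_cam"):print(k,c[k])
    if n=="top":
        W=world(c)
        for r in range(20,384,40):print([tuple(np.round(W[r,q],3)) for q in range(20,512,80)])
E
```

```text
0.0 [ 0.25057306 -0.5718902   0.23005862] [[ 9.16006340e-01  4.01163407e-01 -5.53425986e-04]
 [ 4.01163686e-01 -9.16004243e-01  1.98095475e-03]
 [ 2.87746006e-04 -2.03658152e-03 -9.99997885e-01]]
top dict_keys(['img', 'z_map', 'intrinsics', 'world_to_cam']) [[409.46303369   0.         257.44042741]
 [  0.         409.46303369 190.09532948]
 [  0.           0.           1.        ]] [[-0.00430745 -0.99996178 -0.00760842 -0.24005221]
 [ 0.99705413 -0.00487734  0.07654588 -0.57072494]
 [-0.07658006 -0.00725629  0.99703703 -1.17570238]
 [ 0.          0.          0.          1.        ]]
[(np.float64(1.479), np.float64(0.936), np.float64(-0.736)), (np.float64(1.475), np.float64(0.538), np.float64(-0.734)), (np.float64(1.475), np.float64(0.143), np.float64(-0.742)), (np.float64(1.062), np.float64(-0.253), np.float64(0.064)), (np.float64(1.084), np.float64(-0.494), np.float64(0.018)), (np.float64(1.09), np.float64(-0.742), np.float64(0.003)), (np.float64(1.066), np.float64(-0.958), np.float64(0.047))]
[(np.float64(0.878), np.float64(0.341), np.float64(0.235)), (np.float64(0.888), np.float64
[... 3380 characters left out ...]
np.float64(0.056), np.float64(-0.034), np.float64(0.084)), (np.float64(-0.253), np.float64(-0.245), np.float64(-0.741)), (np.float64(0.235), np.float64(-0.372), np.float64(0.565)), (np.float64(-0.253), np.float64(-0.982), np.float64(-0.738)), (np.float64(-0.252), np.float64(-1.346), np.float64(-0.734))]
scene dict_keys(['img', 'z_map', 'intrinsics', 'world_to_cam']) [[499.92059618   0.         261.4705072 ]
 [  0.         499.92059618 193.34348426]
 [  0.           0.           1.        ]] [[ 0.72287079 -0.6907999   0.01591591 -0.56822801]
 [ 0.48506754  0.52372203  0.7003033  -0.17643026]
 [-0.49210497 -0.49850851  0.71366797 -1.32169297]
 [ 0.          0.          0.          1.        ]]
```

View pics/top0.png

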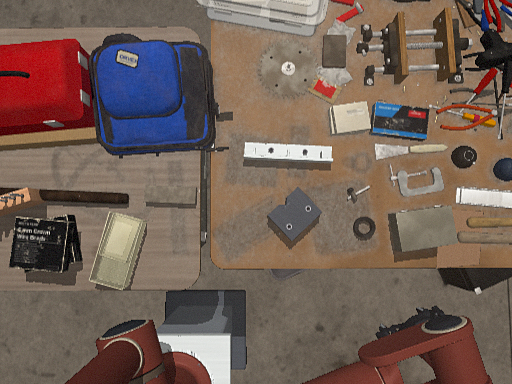

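View pics/scene0.png

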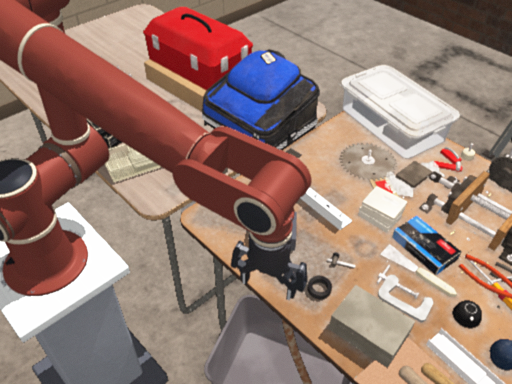

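```bash
python3 - <<'E'
from h import *
i=cv2.imread("pics/top0.png")[130:260,230:390]
cv2.imwrite("pics/crop0.png",cv2.resize(i,None,fx=4.5,fy=4.5,interpolation=cv2.INTER_CUBIC))
c=camera("top");W=world(c)
np.save("W.npy",W);cv2.imwrite("pics/top_b.png",c["img"])
b=W[185:252,262:325];
m=(W[...,2]>0.04)&(W[...,2]<0.075);m[:180]=0;m[255:]=0;m[:,:260]=0;m[:,330:]=0
print(m.sum(),np.median(W[m],0))
cn=max(cv2.findContours(m.astype(np.uint8),0,1)[0],key=cv2.contourArea)
print(cv2.minAreaRect(cn),[np.round(W[p[1],p[0]],3) for p in cn[:,0,:][::6]])
g=cv2.cvtColor(c["img"],6)
f=np.zeros_like(g);f[138:170,238:338]=(g[138:170,238:338]>200)*255
cn=max(cv2.findContours(f,0,1)[0],key=cv2.contourArea);print(cv2.minAreaRect(cn))
for r in range(138,170,2):print(r,[round(float(W[r,q,2]),3) for q in (240,250,265,289,310,325,330)])
E
```

```text
1477 [ 0.49882608 -0.34843221  0.05398739]
((294.4796142578125, 213.79434204101562), (35.45247268676758, 42.30371856689453), 46.46879959106445) [array([ 0.576, -0.356,  0.051]), array([ 0.558, -0.338,  0.057]), array([ 0.542, -0.324,  0.047]), array([ 0.524, -0.321,  0.054]), array([ 0.524, -0.304,  0.057]), array([ 0.51 , -0.287,  0.052]), array([ 0.494, -0.272,  0.052]), array([ 0.476, -0.289,  0.055]), array([ 0.46 , -0.303,  0.052]), array([ 0.443, -0.32 ,  0.053]), array([ 0.426, -0.337,  0.052]), array([ 0.44 , -0.354,  0.055]), array([ 0.454, -0.371,  0.053]), array([ 0.47 , -0.388,  0.053]), array([ 0.487, -0.405,  0.054]), array([ 0.501, -0.423,  0.051]), array([ 0.518, -0.411,  0.058]), array([ 0.535, -0.395,  0.054]), array([ 0.552, -0.378,  0.055]), array([ 0.57 , -0.364,  0.052])]
((288.27288818359375, 151.3599853515625), (88.18714904785156, 14.579715728759766), 2.7702157497406006)
138 [0.008, 0.004, 0.008, 0.002, 0.003, 0.001, 0.006]
140 [0.005, -0.0, 0.002, 0.005, 0.005, 0.006, -0.0]
142 [0.003, 0.004, -0.001, 0.006, 0.001, 0.003, 0.0]
144 [0.008, 0.008, 0.012, 0.001, 0.008, 0.004, 0.01]
146 [0.004, 0.011, 0.007, 0.009, 0.01, 0.0, 0.002]
148 [0.003, 0.01, 0.012, 0.011, 0.014, 0.01, 0.007]
150 [0.005, 0.007, 0.011, 0.035, 0.012, 0.013, 0.01]
152 [0.004, 0.011, 0.01, 0.01, 0.009, 0.01, 0.015]
154 [0.002, 0.006, 0.01, 0.01, 0.012, 0.009, 0.013]
156 [0.009, 0.042, 0.041, 0.014, 0.011, 0.01, 0.007]
158 [0.007, 0.03, 0.04, 0.048, 0.045, 0.009, 0.009]
160 [0.002, 0.002, 0.009, 0.027, 0.045, 0.047, 0.047]
162 [-0.002, 0.004, 0.004, -0.0, 0.012, 0.023, 0.026]
164 [0.004, 0.005, 0.007, 0.002, 0.005, 0.005, 0.008]
166 [0.008, 0.005, 0.006, 0.006, 0.008, 0.003, -0.0]
168 [0.011, 0.002, 0.006, 0.003, 0.007, 0.005, 0.003]
```

View pics/crop0.png

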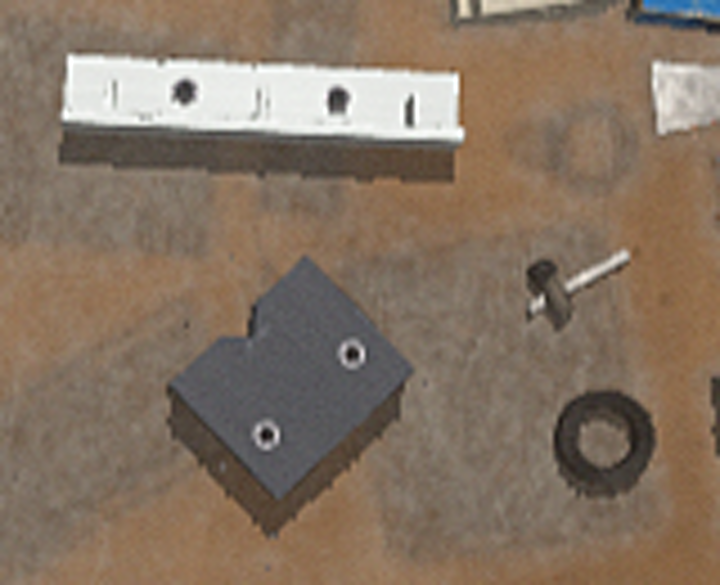

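Top view: block at (293,217) px, notch on its upper-left face (looking about 45° left of ahead). The fence is at (289,152), the chuck key at (357,192), the tape at (364,228), and the oilstone at (172,197) on the far side. I'll push on the back (lower-right) face with the open fingers, turning clockwise.

```bash
cat >> h.py <<'E'
def cast(c,px,z):
    K=c["intrinsics"];p=np.atleast_2d(px).astype(float);T=np.linalg.inv(c["world_to_cam"])
    d=np.stack([(p[:,0]-K[0,2])/K[0,0],-(p[:,1]-K[1,2])/K[1,1],-np.ones(len(p))],1)@T[:3,:3].T
    o=T[:3,3];return (o+d*((z-o[2])/d[:,2])[:,None])[:,:2]
def fence(c):
    # lower edge of white strip = top edge of working face (z=.044): strongest bright->dark step per column
    g=cv2.cvtColor(c["img"],cv2.COLOR_BGR2GRAY).astype(float);pts=[]
    for u in range(250,328):
        col=g[150:170,u];k=int(np.argmin(np.diff(col)));pts.append((u,150+k+.5))
    P=np.array(pts);q=np.polyfit(P[:,0],P[:,1],1);r=P[:,1]-np.polyval(q,P[:,0]);P=P[abs(r)<1.5];q=np.polyfit(P[:,0],P[:,1],1)
    A,B=cast(c,[(244.5,np.polyval(q,244.5)),(332.5,np.polyval(q,332.5))],.044)
    d=(A-B)/np.linalg.norm(A-B);return (A+B)/2,np.degrees(np.arctan2(-d[0],d[1])),np.linalg.norm(A-B)
def block(c,ref=None):
    W=world(c);im=c["img"].astype(int);mx=im.max(2);mn=im.min(2)
    m=((mx<115)&(mx-mn<25)&(im[...,0]>=im[...,2]-3)&(W[...,2]>.035)&(W[...,2]<.075)).astype(np.uint8)
    m[:140]=0;m[262:]=0;m[:,240:]*=1;m[:,:240]=0;m[:,345:]=0
    m=cv2.morphologyEx(m,cv2.MORPH_CLOSE,np.ones((3,3)))
    cn=max(cv2.findContours(m,0,cv2.CHAIN_APPROX_NONE)[0],key=cv2.contourArea)
    P=cast(c,cn[:,0,:],.054).astype(np.float32)
    r=cv2.minAreaRect(P*1000);b=cv2.boxPoints(r)
    return r,b,m,P
E
python3 - <<'E'
from h import *
c=camera("top");print(fence(c));r,b,m,P=block(c);print(r,b.round(1),m.sum())
s=robot.get_state();print(s["position"],s["clock"])
W=np.load("W.npy")
for u,v in((364,218),(357,192),(172,197)):print(W[v,u])
E
```

```text
(array([ 0.6576809, -0.3325699]), np.float64(-3.066699243784579), np.float64(0.25365040341327044))
((500.0304260253906, -347.2090759277344), (97.88407897949219, 118.52549743652344), 43.01694107055664) [[ 423.8 -337.3]
 [ 504.7 -423.9]
 [ 576.2 -357.2]
 [ 495.4 -270.5]] 1450
[ 0.25062375 -0.57213487  0.23053912] 0.2
[ 0.48687642 -0.55081783  0.02375507]
[ 0.56332593 -0.53531248  0.01107057]
[0.55054276 0.00701561 0.02177781]
```

```bash
python3 -m inch '[{"dx":0.04,"dy":-0.013,"dz":0.0,"rz":-0.06},{"dx":0.08,"dy":-0.026,"dz":0.01,"rz":-0.12},{"dx":0.12,"dy":-0.04,"dz":0.03,"rz":-0.18},{"dx":0.16,"dy":-0.053,"dz":0.05,"rz":-0.24},{"dx":0.2,"dy":-0.066,"dz":0.07,"rz":-0.3},{"dx":0.233,"dy":-0.077,"dz":0.09,"rz":-0.338},{"dx":0.233,"dy":-0.077,"dz":0.12,"rz":-0.338},{"dx":0.233,"dy":-0.077,"dz":0.15,"rz":-0.338},{"dx":0.233,"dy":-0.077,"dz":0.18,"rz":-0.338},{"dx":0.233,"dy":-0.077,"dz":0.2,"rz":-0.338},{"dx":0.233,"dy":-0.077,"dz":0.2,"rz":-0.338}]' 1; python3 - <<'E'
from h import *
print(robot.get_state())
c=camera("top");cv2.imwrite("pics/t1.png",cv2.resize(c["img"][130:270,220:390],None,fx=4,fy=4))
E
```

```text
{'clock': 0.2, 'joints': array([-7.31664772e+01,  3.04433066e+00,  9.24598475e+01, -2.09823760e-04,
        8.45688764e+01, -6.81676931e+00]), 'joint_vel': array([ 0.02945552, -0.12180274, -0.29007498,  0.00760141, -0.01394892,
       -0.02881669]), 'joint_efforts': array([ 3.43982774e-04, -3.93678331e+01, -3.70203602e+01, -7.29599583e-05,
        4.91827115e-03, -1.98350153e-05]), 'position': array([ 0.25062375, -0.57213487,  0.23053912]), 'eef_rot': array([[ 9.16010853e-01,  4.01153311e-01, -3.72731215e-04],
       [ 4.01153457e-01, -9.16010053e-01,  1.21935089e-03],
       [ 1.47721108e-04, -1.26646107e-03, -9.99999187e-01]]), 'contact_force': array([ 0.19647539, -0.39242974, -0.39453975]), 'torque': array([-0.0356685 , -0.02457663, -0.00570685]), 'gripper_force': 0.0, 'finger_gap': 0.08531815118492937}$[0]: bad value
```

View pics/t1.png

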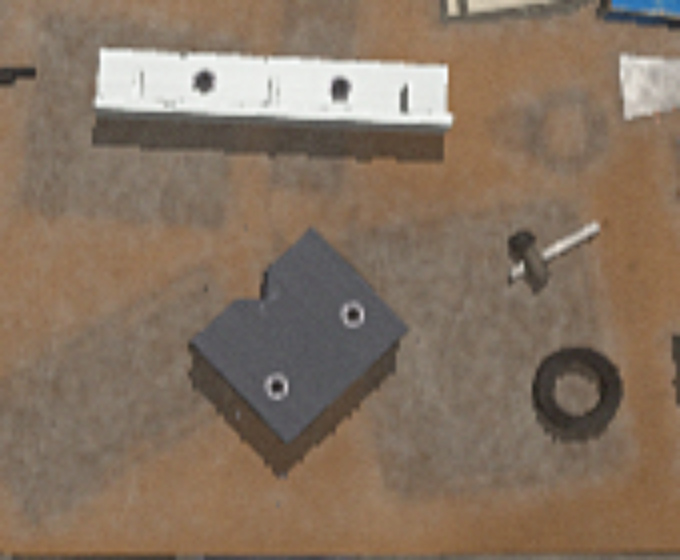

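The scene is unchanged because the call was refused. Rows probably need all six keys.

```bash
python3 -m inch '[{"dx":0.04,"dy":-0.013,"dz":0.0,"rx":0,"ry":0,"rz":-0.06},{"dx":0.08,"dy":-0.026,"dz":0.01,"rx":0,"ry":0,"rz":-0.12},{"dx":0.12,"dy":-0.04,"dz":0.03,"rx":0,"ry":0,"rz":-0.18},{"dx":0.16,"dy":-0.053,"dz":0.05,"rx":0,"ry":0,"rz":-0.24},{"dx":0.2,"dy":-0.066,"dz":0.07,"rx":0,"ry":0,"rz":-0.3},{"dx":0.233,"dy":-0.077,"dz":0.09,"rx":0,"ry":0,"rz":-0.338},{"dx":0.233,"dy":-0.077,"dz":0.12,"rx":0,"ry":0,"rz":-0.338},{"dx":0.233,"dy":-0.077,"dz":0.15,"rx":0,"ry":0,"rz":-0.338},{"dx":0.233,"dy":-0.077,"dz":0.18,"rx":0,"ry":0,"rz":-0.338},{"dx":0.233,"dy":-0.077,"dz":0.2,"rx":0,"ry":0,"rz":-0.338},{"dx":0.233,"dy":-0.077,"dz":0.2,"rx":0,"ry":0,"rz":-0.338}]' 1; python3 - <<'E'
from h import *
c=camera("top");cv2.imwrite("pics/t2.png",cv2.resize(c["img"][130:270,220:390],None,fx=4,fy=4))
r,b,m,P=block(c);print(r)
E
```

```text
clock: 1.35
position: [0.4312, -0.4059, 0.0273]
eef_rot: [[0.731, 0.682, -0.005], [0.682, -0.731, 0.006], [0.0, -0.008, -1.0]]
contact_force: [-0.7, -0.6, 0.3]
finger_gap: 0.0853
gripper_force: 0.0
((499.8720397949219, -347.4656066894531), (99.21522521972656, 118.27521514892578), 43.103878021240234)
```

View pics/t2.png

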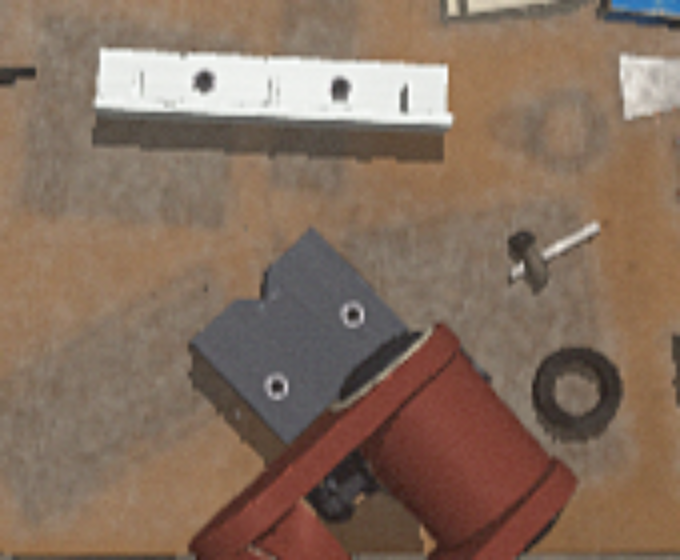

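```bash
python3 -m inch '[{"dx":0,"dy":0,"dz":0.008,"rx":0,"ry":0,"rz":0},{"dx":0,"dy":0,"dz":0.016,"rx":0,"ry":0,"rz":0},{"dx":0.008,"dy":0,"dz":0.016,"rx":0,"ry":0,"rz":0},{"dx":0.016,"dy":0,"dz":0.016,"rx":0,"ry":0,"rz":0},{"dx":0.02,"dy":0,"dz":0.016,"rx":0,"ry":0,"rz":0},{"dx":0.023,"dy":0,"dz":0.016,"rx":0,"ry":0,"rz":0},{"dx":0.025,"dy":0,"dz":0.016,"rx":0,"ry":0,"rz":0},{"dx":0.027,"dy":0,"dz":0.016,"rx":0,"ry":0,"rz":0},{"dx":0.027,"dy":0,"dz":0.016,"rx":0,"ry":0,"rz":0}]'; python3 - <<'E'
from h import *
c=camera("top");r,b,m,P=block(c);print(r)
E
```

```text
clock: 2.3
position: [0.4531, -0.3899, 0.0154]
eef_rot: [[0.731, 0.682, 0.0], [0.682, -0.731, -0.0], [-0.0, 0.0, -1.0]]
contact_force: [-0.5, 0.1, 0.4]
finger_gap: 0.0857
gripper_force: 0.0
((511.6255187988281, -336.27874755859375), (67.69044494628906, 116.50350952148438), 44.48601150512695)
```

```bash
python3 -m inch '[{"dx":0.002,"dy":0,"dz":0.004,"rx":0,"ry":0,"rz":0.02},{"dx":0.004,"dy":0,"dz":0.004,"rx":0,"ry":0,"rz":0.04},{"dx":0.005,"dy":0,"dz":0.004,"rx":0,"ry":0,"rz":0.06},{"dx":0.006,"dy":0,"dz":0.004,"rx":0,"ry":0,"rz":0.08},{"dx":0.007,"dy":0,"dz":0.004,"rx":0,"ry":0,"rz":0.1},{"dx":0.008,"dy":0,"dz":0.004,"rx":0,"ry":0,"rz":0.12},{"dx":0.009,"dy":0,"dz":0.004,"rx":0,"ry":0,"rz":0.14},{"dx":0.01,"dy":0.001,"dz":0.004,"rx":0,"ry":0,"rz":0.16},{"dx":0.011,"dy":0.001,"dz":0.004,"rx":0,"ry":0,"rz":0.18},{"dx":0.012,"dy":0.001,"dz":0.004,"rx":0,"ry":0,"rz":0.2},{"dx":0.013,"dy":0.001,"dz":0.004,"rx":0,"ry":0,"rz":0.22},{"dx":0.014,"dy":0.001,"dz":0.004,"rx":0,"ry":0,"rz":0.24}]'; cat >> h.py <<'E'
def corners(c):
    # notched face from its visible outer edges: print simplified polygon of the mask
    r,b,m,P=block(c)
    q=cv2.approxPolyDP((P*1000).reshape(-1,1,2),5,True)[:,0]
    return r,q.round(1)
E
python3 - <<'E'
from h import *
c=camera("top");r,q=corners(c);print(r,q.tolist())
E
```

```text
clock: 3.55
position: [0.4616, -0.3812, 0.0107]
eef_rot: [[0.872, 0.489, -0.006], [0.489, -0.873, 0.001], [-0.004, -0.004, -1.0]]
contact_force: [-8.1, -1.2, 4.2]
finger_gap: 0.0853
gripper_force: 3.5
((525.453369140625, -336.66156005859375), (73.36001586914062, 119.99224853515625), 35.738548278808594) [[586.7000122070312, -364.0], [569.7000122070312, -335.3999938964844], [544.2000122070312, -321.0], [544.2999877929688, -301.1000061035156], [521.7999877929688, -269.79998779296875], [462.29998779296875, -311.70001220703125], [532.5999755859375, -369.0], [543.9000244140625, -394.6000061035156]]
```

```bash
python3 -m inch '[{"dx":-0.002,"dy":-0.002,"dz":0,"rx":0,"ry":0,"rz":0},{"dx":-0.002,"dy":-0.005,"dz":0,"rx":0,"ry":0,"rz":0},{"dx":0.0,"dy":-0.005,"dz":0,"rx":0,"ry":0,"rz":0.03},{"dx":0.001,"dy":-0.005,"dz":0,"rx":0,"ry":0,"rz":0.06},{"dx":0.002,"dy":-0.005,"dz":0,"rx":0,"ry":0,"rz":0.08},{"dx":0.003,"dy":-0.005,"dz":0,"rx":0,"ry":0,"rz":0.1},{"dx":0.004,"dy":-0.005,"dz":0,"rx":0,"ry":0,"rz":0.12},{"dx":0.005,"dy":-0.005,"dz":0,"rx":0,"ry":0,"rz":0.14},{"dx":0.006,"dy":-0.005,"dz":0,"rx":0,"ry":0,"rz":0.16},{"dx":0.007,"dy":-0.005,"dz":0,"rx":0,"ry":0,"rz":0.18},{"dx":0.008,"dy":-0.005,"dz":0,"rx":0,"ry":0,"rz":0.2},{"dx":0.008,"dy":-0.005,"dz":0,"rx":0,"ry":0,"rz":0.2}]'; python3 - <<'E'
from h import *
c=camera("top");r,q=corners(c);print(r,q.tolist())
E
```

```text
clock: 4.8
position: [0.4664, -0.3722, 0.0107]
eef_rot: [[0.952, 0.307, -0.005], [0.307, -0.952, 0.002], [-0.004, -0.003, -1.0]]
contact_force: [-7.3, 0.1, 4.1]
finger_gap: 0.0855
gripper_force: 3.0
((538.0643310546875, -339.2364196777344), (81.05376434326172, 118.19766235351562), 30.196842193603516) [[598.0999755859375, -372.70001220703125], [581.2000122070312, -335.5], [561.2999877929688, -324.0], [564.2000122070312, -304.1000061035156], [544.5, -269.8999938964844], [473.6000061035156, -309.0], [490.3999938964844, -323.29998779296875], [504.5, -323.3999938964844], [541.2000122070312, -360.6000061035156], [552.4000244140625, -386.29998779296875], [549.5, -400.3999938964844]]
```

```bash
python3 -m inch '[{"dx":-0.01,"dy":0,"dz":0,"rx":0,"ry":0,"rz":0},{"dx":-0.02,"dy":0,"dz":-0.02,"rx":0,"ry":0,"rz":0},{"dx":-0.02,"dy":0,"dz":-0.06,"rx":0,"ry":0,"rz":0},{"dx":-0.01,"dy":0.02,"dz":-0.09,"rx":0,"ry":0,"rz":0},{"dx":0.02,"dy":0.05,"dz":-0.09,"rx":0,"ry":0,"rz":0},{"dx":0.045,"dy":0.08,"dz":-0.09,"rx":0,"ry":0,"rz":0},{"dx":0.045,"dy":0.092,"dz":-0.09,"rx":0,"ry":0,"rz":0},{"dx":0.045,"dy":0.092,"dz":-0.08,"rx":0,"ry":0,"rz":0},{"dx":0.045,"dy":0.092,"dz":-0.07,"rx":0,"ry":0,"rz":0},{"dx":0.045,"dy":0.092,"dz":-0.07,"rx":0,"ry":0,"rz":0}]' -1; python3 - <<'E'
from h import *
c=camera("top");r,q=corners(c);print(r,q.tolist())
cv2.imwrite("pics/t3.png",cv2.resize(c["img"][130:270,220:390],None,fx=4,fy=4))
E
```

```text
clock: 5.85
position: [0.537, -0.4446, 0.0776]
eef_rot: [[0.952, 0.305, -0.004], [0.305, -0.952, 0.005], [-0.003, -0.006, -1.0]]
contact_force: [-0.2, 1.0, 0.4]
finger_gap: 0.0
gripper_force: 0.0
((531.084716796875, -342.97576904296875), (96.88034057617188, 118.75487518310547), 30.196840286254883) [[598.0999755859375, -372.70001220703125], [581.2000122070312, -335.5], [561.2999877929688, -324.0], [564.2000122070312, -304.1000061035156], [544.5, -269.8999938964844], [462.29998779296875, -314.6000061035156], [465.1000061035156, -325.8999938964844], [482.0, -323.20001220703125], [532.5999755859375, -374.70001220703125], [544.0, -374.79998779296875], [555.2000122070312, -397.6000061035156]]
```

View pics/t3.png

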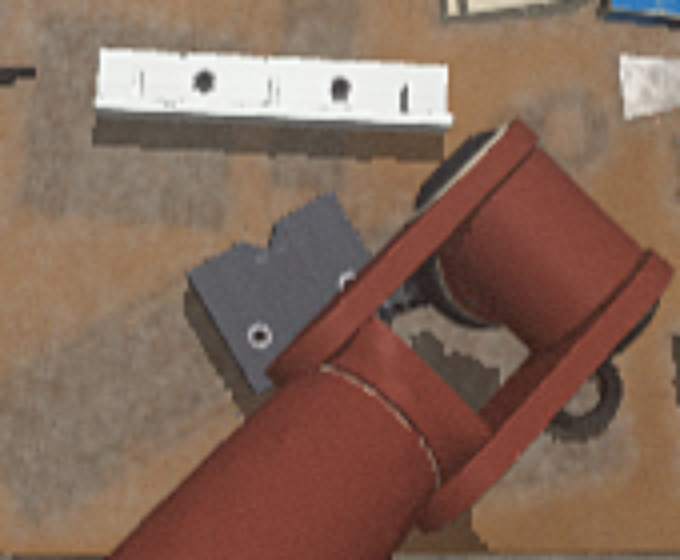

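```bash
python3 -m inch '[{"dx":0.002,"dy":0,"dz":0.03,"rx":0,"ry":0,"rz":0},{"dx":0.002,"dy":0,"dz":0.055,"rx":0,"ry":0,"rz":0},{"dx":0.002,"dy":0,"dz":0.064,"rx":0,"ry":0,"rz":0},{"dx":0.002,"dy":-0.008,"dz":0.064,"rx":0,"ry":0,"rz":0},{"dx":0.002,"dy":-0.014,"dz":0.064,"rx":0,"ry":0,"rz":0},{"dx":0.002,"dy":-0.018,"dz":0.064,"rx":0,"ry":0,"rz":0},{"dx":0.002,"dy":-0.022,"dz":0.064,"rx":0,"ry":0,"rz":0},{"dx":0.002,"dy":-0.026,"dz":0.064,"rx":0,"ry":0,"rz":0},{"dx":0.002,"dy":-0.030,"dz":0.064,"rx":0,"ry":0,"rz":0},{"dx":0.002,"dy":-0.034,"dz":0.064,"rx":0,"ry":0,"rz":0},{"dx":0.002,"dy":-0.037,"dz":0.064,"rx":0,"ry":0,"rz":0},{"dx":0.002,"dy":-0.037,"dz":0.064,"rx":0,"ry":0,"rz":0}]'; python3 - <<'E'
from h import *
c=camera("top");r,q=corners(c);print(r,q.tolist())
E
```

```text
clock: 7.1
position: [0.5306, -0.4127, 0.0192]
eef_rot: [[0.952, 0.306, 0.002], [0.306, -0.952, -0.004], [0.001, 0.005, -1.0]]
contact_force: [-0.7, -4.8, 1.2]
finger_gap: -0.0003
gripper_force: 2.0
((538.7385864257812, -325.30352783203125), (77.13531494140625, 117.23751831054688), 26.32657814025879) [[598.2000122070312, -361.29998779296875], [581.2000122070312, -324.20001220703125], [561.2999877929688, -315.5], [564.2999877929688, -289.8999938964844], [547.4000244140625, -255.8000030517578], [479.29998779296875, -289.29998779296875], [487.70001220703125, -300.70001220703125], [507.5, -295.20001220703125], [510.29998779296875, -309.29998779296875], [501.79998779296875, -312.1000061035156], [566.7000122070312, -372.29998779296875]]
```

```bash
python3 -m inch '[{"dx":-0.004,"dy":0.006,"dz":0.003,"rx":0,"ry":0,"rz":0},{"dx":-0.01,"dy":0.006,"dz":0.005,"rx":0,"ry":0,"rz":0},{"dx":-0.01,"dy":0,"dz":0.005,"rx":0,"ry":0,"rz":0},{"dx":-0.01,"dy":-0.004,"dz":0.005,"rx":0,"ry":0,"rz":0},{"dx":-0.011,"dy":-0.008,"dz":0.005,"rx":0,"ry":0,"rz":0},{"dx":-0.012,"dy":-0.012,"dz":0.005,"rx":0,"ry":0,"rz":0},{"dx":-0.013,"dy":-0.016,"dz":0.005,"rx":0,"ry":0,"rz":0},{"dx":-0.013,"dy":-0.020,"dz":0.005,"rx":0,"ry":0,"rz":0},{"dx":-0.013,"dy":-0.024,"dz":0.005,"rx":0,"ry":0,"rz":0},{"dx":-0.013,"dy":-0.028,"dz":0.005,"rx":0,"ry":0,"rz":0},{"dx":-0.013,"dy":-0.032,"dz":0.005,"rx":0,"ry":0,"rz":0},{"dx":-0.013,"dy":-0.032,"dz":0.005,"rx":0,"ry":0,"rz":0}]'; python3 - <<'E'
from h import *
c=camera("top");r,q=corners(c);print(r,q.tolist())
E
```

```text
clock: 8.35
position: [0.5085, -0.3877, 0.0147]
eef_rot: [[0.952, 0.306, 0.003], [0.306, -0.952, -0.006], [0.001, 0.007, -1.0]]
contact_force: [-1.9, -6.7, 6.3]
finger_gap: -0.0
gripper_force: 4.3
((529.4992065429688, -304.87347412109375), (97.46778869628906, 117.99315643310547), 13.328956604003906) [[589.5999755859375, -349.79998779296875], [581.2999877929688, -312.79998779296875], [564.2000122070312, -298.5], [572.9000244140625, -278.6000061035156], [561.7000122070312, -238.8000030517578], [471.0, -258.20001220703125], [473.70001220703125, -280.79998779296875], [530.0, -335.0], [566.7999877929688, -355.20001220703125]]
```

```bash
python3 -m inch '[{"dx":0,"dy":0.01,"dz":0,"rx":0,"ry":0,"rz":0},{"dx":0,"dy":0.012,"dz":-0.03,"rx":0,"ry":0,"rz":0},{"dx":-0.01,"dy":0.01,"dz":-0.07,"rx":0,"ry":0,"rz":0.03},{"dx":-0.03,"dy":-0.02,"dz":-0.09,"rx":0,"ry":0,"rz":0.12},{"dx":-0.043,"dy":-0.055,"dz":-0.09,"rx":0,"ry":0,"rz":0.22},{"dx":-0.043,"dy":-0.089,"dz":-0.09,"rx":0,"ry":0,"rz":0.32},{"dx":-0.043,"dy":-0.089,"dz":-0.09,"rx":0,"ry":0,"rz":0.365},{"dx":-0.043,"dy":-0.089,"dz":-0.07,"rx":0,"ry":0,"rz":0.365},{"dx":-0.043,"dy":-0.089,"dz":-0.06,"rx":0,"ry":0,"rz":0.365},{"dx":-0.043,"dy":-0.089,"dz":-0.06,"rx":0,"ry":0,"rz":0.365}]' -; python3 - <<'E'
from h import *
c=camera("top");r,q=corners(c);print(r,q.tolist());print(fence(c))
E
```

```text
clock: 9.4
position: [0.438, -0.3113, 0.0694]
eef_rot: [[0.999, -0.054, -0.004], [-0.054, -0.999, 0.004], [-0.004, -0.004, -1.0]]
contact_force: [-0.2, 0.7, -0.6]
finger_gap: -0.0001
gripper_force: 0.0
((529.4319458007812, -304.7515869140625), (97.54259490966797, 118.27301025390625), 13.328956604003906) [[589.5999755859375, -349.79998779296875], [581.2999877929688, -312.79998779296875], [564.2000122070312, -298.5], [572.9000244140625, -278.6000061035156], [561.7000122070312, -238.8000030517578], [476.6000061035156, -258.20001220703125], [504.70001220703125, -283.79998779296875], [518.7000122070312, -315.1000061035156], [515.7999877929688, -326.3999938964844], [490.29998779296875, -345.8999938964844], [495.8999938964844, -371.3999938964844]]
(array([ 0.6576809, -0.3325699]), np.float64(-3.066699243784579), np.float64(0.25365040341327044))
```

```bash
python3 -m inch '[{"dx":0,"dy":0.003,"dz":0,"rx":0,"ry":0,"rz":0},{"dx":0,"dy":0.003,"dz":0,"rx":0,"ry":0,"rz":0},{"dx":0,"dy":0.003,"dz":0,"rx":0,"ry":0,"rz":0},{"dx":0,"dy":0.003,"dz":0.02,"rx":0,"ry":0,"rz":0},{"dx":0,"dy":0.003,"dz":0.04,"rx":0,"ry":0,"rz":0},{"dx":0,"dy":0.003,"dz":0.056,"rx":0,"ry":0,"rz":0},{"dx":0.008,"dy":0.003,"dz":0.059,"rx":0,"ry":0,"rz":0},{"dx":0.014,"dy":0.003,"dz":0.059,"rx":0,"ry":0,"rz":0},{"dx":0.019,"dy":0.003,"dz":0.059,"rx":0,"ry":0,"rz":0},{"dx":0.023,"dy":0.003,"dz":0.059,"rx":0,"ry":0,"rz":0},{"dx":0.026,"dy":0.003,"dz":0.059,"rx":0,"ry":0,"rz":0},{"dx":0.029,"dy":0.003,"dz":0.059,"rx":0,"ry":0,"rz":0}]' 1 && python3 -m inch '[{"dx":0.003,"dy":0,"dz":0,"rx":0,"ry":0,"rz":0},{"dx":0.006,"dy":0,"dz":0,"rx":0,"ry":0,"rz":0},{"dx":0.009,"dy":0,"dz":0,"rx":0,"ry":0,"rz":0},{"dx":0.012,"dy":0,"dz":0,"rx":0,"ry":0,"rz":0},{"dx":0.015,"dy":0,"dz":0,"rx":0,"ry":0,"rz":0},{"dx":0.018,"dy":0,"dz":0,"rx":0,"ry":0,"rz":0},{"dx":0.021,"dy":0,"dz":0,"rx":0,"ry":0,"rz":0},{"dx":0.024,"dy":0,"dz":0,"rx":0,"ry":0,"rz":0},{"dx":0.024,"dy":0,"dz":0,"rx":0,"ry":0,"rz":0}]'; python3 - <<'E'
from h import *
c=camera("top");r,q=corners(c);print(r,q.tolist())
E
```

```text
clock: 10.65
position: [0.4674, -0.3167, 0.0139]
eef_rot: [[0.999, -0.052, -0.005], [-0.052, -0.999, 0.002], [-0.005, -0.002, -1.0]]
contact_force: [-7.7, 3.1, 5.3]
finger_gap: 0.0857
gripper_force: 3.8
clock: 11.55
position: [0.4921, -0.318, 0.014]
eef_rot: [[0.999, -0.053, -0.003], [-0.053, -0.999, 0.002], [-0.003, -0.002, -1.0]]
contact_force: [-5.0, 3.3, 3.0]
finger_gap: 0.0855
gripper_force: 2.6
((569.9292602539062, -315.4590148925781), (119.13973999023438, 74.08601379394531), 89.73242950439453) [[606.7000122070312, -372.79998779296875], [606.9000244140625, -333.0], [592.7000122070312, -315.70001220703125], [604.2000122070312, -298.79998779296875], [601.5999755859375, -256.0], [533.2000122070312, -258.5], [570.0, -290.0], [584.0999755859375, -312.79998779296875], [584.0999755859375, -321.3999938964844], [532.5999755859375, -374.70001220703125]]
```

```bash
python3 -m inch '[{"dx":0.003,"dy":0,"dz":0,"rx":0,"ry":0,"rz":0},{"dx":0.006,"dy":0,"dz":0,"rx":0,"ry":0,"rz":0},{"dx":0.009,"dy":0,"dz":0,"rx":0,"ry":0,"rz":0},{"dx":0.012,"dy":0,"dz":0,"rx":0,"ry":0,"rz":0},{"dx":0.015,"dy":0,"dz":0,"rx":0,"ry":0,"rz":0},{"dx":0.018,"dy":0,"dz":0,"rx":0,"ry":0,"rz":0},{"dx":0.021,"dy":0,"dz":0,"rx":0,"ry":0,"rz":0},{"dx":0.024,"dy":0,"dz":0,"rx":0,"ry":0,"rz":0},{"dx":0.024,"dy":0,"dz":0,"rx":0,"ry":0,"rz":0},{"dx":0.024,"dy":0,"dz":0,"rx":0,"ry":0,"rz":0},{"dx":0.024,"dy":0,"dz":0,"rx":0,"ry":0,"rz":0}]'; python3 - <<'E'
from h import *
c=camera("top");r,q=corners(c);print(r,q.tolist())
cv2.imwrite("pics/t4.png",cv2.resize(c["img"][130:270,220:390],None,fx=4,fy=4))
E
```

```text
clock: 12.7
position: [0.5163, -0.32, 0.0139]
eef_rot: [[0.999, -0.054, -0.001], [-0.054, -0.999, 0.0], [-0.001, -0.0, -1.0]]
contact_force: [-4.1, 1.4, 2.7]
finger_gap: 0.0853
gripper_force: 2.5
((594.8515625, -323.0838928222656), (118.55155944824219, 62.032928466796875), 87.07525634765625) [[627.2999877929688, -267.6000061035156], [570.0999755859375, -264.3999938964844], [601.4000244140625, -293.1000061035156], [612.7000122070312, -321.6000061035156], [561.0, -380.70001220703125], [621.0, -381.5], [624.0, -341.70001220703125], [612.7000122070312, -321.6000061035156], [624.2000122070312, -310.29998779296875]]
```

View pics/t4.png

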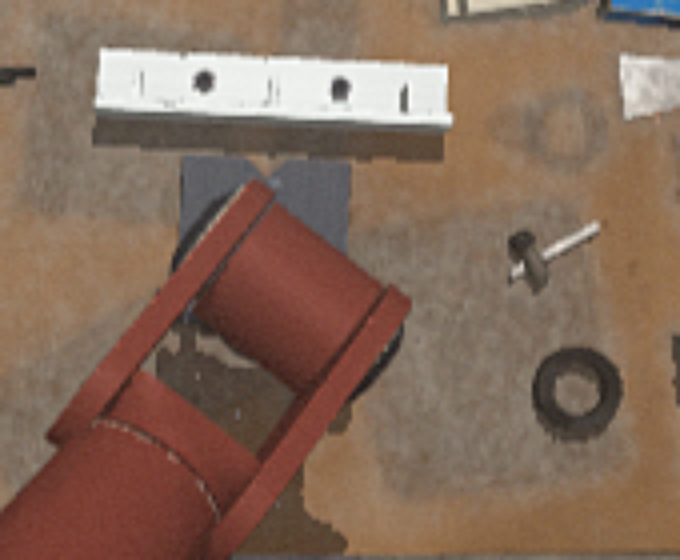

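The block is now square (crop (265,210)), parallel to the fence and about 30 mm clear of it, so I can push it straight home.

```bash
python3 -m inch '[{"dx":0.003,"dy":0,"dz":0,"rx":0,"ry":0,"rz":0},{"dx":0.006,"dy":0,"dz":0,"rx":0,"ry":0,"rz":0},{"dx":0.009,"dy":0,"dz":0,"rx":0,"ry":0,"rz":0},{"dx":0.012,"dy":0,"dz":0,"rx":0,"ry":0,"rz":0},{"dx":0.015,"dy":0,"dz":0,"rx":0,"ry":0,"rz":0},{"dx":0.018,"dy":0,"dz":0,"rx":0,"ry":0,"rz":0},{"dx":0.021,"dy":0,"dz":0,"rx":0,"ry":0,"rz":0},{"dx":0.023,"dy":0,"dz":0,"rx":0,"ry":0,"rz":0},{"dx":0.025,"dy":0,"dz":0,"rx":0,"ry":0,"rz":0},{"dx":0.025,"dy":0,"dz":0,"rx":0,"ry":0,"rz":0}]' && python3 -m inch '[{"dx":0.001,"dy":0,"dz":0,"rx":0,"ry":0,"rz":0},{"dx":0.002,"dy":0,"dz":0,"rx":0,"ry":0,"rz":0},{"dx":0.003,"dy":0,"dz":0,"rx":0,"ry":0,"rz":0},{"dx":0.003,"dy":0,"dz":0,"rx":0,"ry":0,"rz":0}]'; python3 -m inch '[{"dx":0.001,"dy":0,"dz":0,"rx":0,"ry":0,"rz":0},{"dx":0.002,"dy":0,"dz":0,"rx":0,"ry":0,"rz":0},{"dx":0.002,"dy":0,"dz":0,"rx":0,"ry":0,"rz":0}]'; python3 - <<'E'
from h import *
c=camera("top");r,q=corners(c);print(r,q.tolist())
E
```

```text
clock: 13.75
position: [0.541, -0.3217, 0.0139]
eef_rot: [[0.999, -0.054, -0.002], [-0.054, -0.999, -0.0], [-0.002, 0.0, -1.0]]
contact_force: [-5.9, 0.2, 1.3]
finger_gap: 0.0852
gripper_force: 3.0
clock: 14.15
position: [0.5437, -0.3218, 0.014]
eef_rot: [[0.999, -0.054, -0.002], [-0.054, -0.999, -0.0], [-0.002, 0.0, -1.0]]
contact_force: [-7.5, 1.6, 2.6]
finger_gap: 0.0854
gripper_force: 3.6
clock: 14.45
position: [0.5457, -0.322, 0.0139]
eef_rot: [[0.999, -0.054, -0.002], [-0.054, -0.999, -0.0], [-0.002, 0.0, -1.0]]
contact_force: [-6.7, 0.9, 1.5]
finger_gap: 0.0852
gripper_force: 3.6
((628.4192504882812, -356.8060302734375), (55.860511779785156, 54.86407470703125), 83.5602798461914) [[644.2000122070312, -330.5], [598.0999755859375, -381.20001220703125], [652.5, -387.6000061035156], [652.7999877929688, -342.0]]
```

Not home yet (the force is still only friction), so keep inching.

```bash
python3 -m inch '[{"dx":0.001,"dy":0,"dz":0,"rx":0,"ry":0,"rz":0},{"dx":0.002,"dy":0,"dz":0,"rx":0,"ry":0,"rz":0},{"dx":0.002,"dy":0,"dz":0,"rx":0,"ry":0,"rz":0}]';python3 -m inch '[{"dx":0.001,"dy":0,"dz":0,"rx":0,"ry":0,"rz":0},{"dx":0.002,"dy":0,"dz":0,"rx":0,"ry":0,"rz":0},{"dx":0.002,"dy":0,"dz":0,"rx":0,"ry":0,"rz":0}]'
```

```text
clock: 14.8
position: [0.5469, -0.322, 0.014]
eef_rot: [[0.999, -0.054, -0.004], [-0.054, -0.999, 0.0], [-0.004, -0.0, -1.0]]
contact_force: [-10.9, -0.1, 6.7]
finger_gap: 0.0855
gripper_force: 5.4
clock: 15.1
position: [0.5468, -0.322, 0.014]
eef_rot: [[0.998, -0.054, -0.01], [-0.054, -0.999, 0.001], [-0.01, -0.001, -1.0]]
contact_force: [-19.0, 2.6, 13.0]
finger_gap: 0.0851
gripper_force: 9.7
```

Contact: the force is rising with no advance. Back straight off, lift and check.

```bash
python3 -m inch '[{"dx":-0.005,"dy":0,"dz":0,"rx":0,"ry":0,"rz":0},{"dx":-0.015,"dy":0,"dz":0,"rx":0,"ry":0,"rz":0},{"dx":-0.03,"dy":0,"dz":0,"rx":0,"ry":0,"rz":0},{"dx":-0.06,"dy":0,"dz":-0.01,"rx":0,"ry":0,"rz":0},{"dx":-0.09,"dy":0,"dz":-0.04,"rx":0,"ry":0,"rz":0},{"dx":-0.12,"dy":0,"dz":-0.08,"rx":0,"ry":0,"rz":0},{"dx":-0.15,"dy":0,"dz":-0.12,"rx":0,"ry":0,"rz":0},{"dx":-0.17,"dy":0,"dz":-0.15,"rx":0,"ry":0,"rz":0},{"dx":-0.17,"dy":0,"dz":-0.15,"rx":0,"ry":0,"rz":0},{"dx":-0.17,"dy":0,"dz":-0.15,"rx":0,"ry":0,"rz":0}]'; python3 - <<'E'
from h import *
c=camera("top");r,q=corners(c);print(r,q.tolist());print(fence(c))
cv2.imwrite("pics/t5.png",cv2.resize(c["img"][130:270,220:390],None,fx=4,fy=4))
E
```

```text
clock: 16.1
position: [0.3811, -0.3133, 0.1649]
eef_rot: [[0.998, -0.055, 0.003], [-0.055, -0.998, -0.003], [0.003, 0.003, -1.0]]
contact_force: [0.0, 0.1, -0.4]
finger_gap: 0.0851
gripper_force: 0.0
((607.4666748046875, -309.2151794433594), (151.4319610595703, 98.9781494140625), 86.72232818603516) [[659.0999755859375, -236.3000030517578], [656.0999755859375, -267.79998779296875], [561.5, -264.3999938964844], [558.0999755859375, -380.70001220703125], [652.5, -387.6000061035156], [652.7999877929688, -339.1000061035156], [644.2999877929688, -321.8999938964844], [652.9000244140625, -319.1000061035156], [655.7999877929688, -327.70001220703125]]
(array([ 0.65812817, -0.33257402]), np.float64(-3.0888454234600875), np.float64(0.2536620392931484))
```

View pics/t5.png

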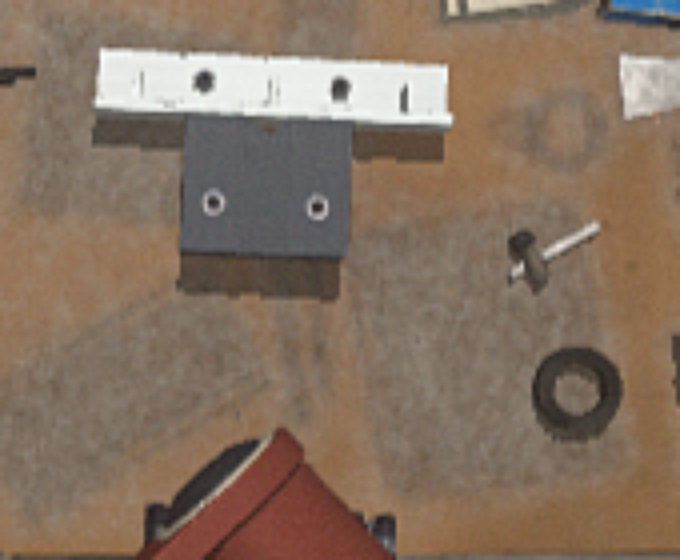

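The picture shows the block against the fence (crop (265,185)), bystanders untouched. One fine check of its angle from the straight back edge.

```bash
python3 - <<'E'
from h import *
c=camera("top")
g=cv2.cvtColor(c["img"],6).astype(float);W=world(c)
# back edge by colour (block bluish: b-r step), holes at (273,180),(299,182) sit further up
d=c["img"][...,0].astype(float)-c["img"][...,2]
P=[]
for u in range(268,304):
    s=np.diff(d[186:200,u]);k=int(np.argmin(s))
    w=-s[max(k-1,0):k+2];w=np.clip(w,0,None);P.append((u,186+(np.arange(max(k-1,0),k+2)*w).sum()/w.sum()+.5))
P=np.array(P);Q=cast(c,P,.054);q=np.polyfit(Q[:,1],Q[:,0],1)
r=Q[:,0]-np.polyval(q,Q[:,1]);Q=Q[abs(r)<.003];q=np.polyfit(Q[:,1],Q[:,0],1)
print(len(Q),"block deg",-np.degrees(np.arctan(q[0])),"back x at -.3225",np.polyval(q,-.3225),r.std(),"fence",fence(c))
E
```

```text
36 block deg -2.9520100855648685 back x at -.3225 0.5560057453607827 0.0009751313890476273 fence (array([ 0.65816548, -0.33257417]), np.float64(-3.1012757236220585), np.float64(0.25366507133260086))
```

```bash
python3 -c "
from bench import workorder
print(workorder.close_job())"
```

```text
the job is handed in; nothing more can be done
None
```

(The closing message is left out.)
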